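Fit a spacer in an assembly fixture and hold the side plate pressed

TASK

In the assembly fixture, first turn the bar knobs of both clamp bolts clockwise to their end stops, in either order. Then stand the grey spacer upright on the fixture's base in the one gap wide enough for it, between the sprung steel side plate and the shorter back block, and let go of it. Last, push the side plate's black lug towards the blocks until the plate lies flush and firmly against the spacer, and finish while still holding it pressed; leave the screwdriver, the bin and the bottle where they are.

Things in the scene. Friction and masses are not known exactly. Their poses are not given: they have to be found in the camera images.
- fixture: Dark steel base plate of the fixture, 230 x 250 x 12 mm, fixed to the bench, upper face at height 12 mm. Origin: on the bench, under the middle of the side plate's inner face (the face towards the blocks) when the plate is at rest. Its x axis points horizontally from the side plate to the two back blocks, y along the plate, z up. The base reaches 90 mm to -x, 140 mm to +x and 125 mm to each side in y. A fixed spring housing 30 mm wide lies under the lug, up to height 28 mm.
- plate (a joint): Travel (m) of the sprung steel side plate towards the blocks, along the fixture's +x: 0 at rest, end of travel 0.013. It stands upright on the base: 8 mm thick, 220 mm wide, upper edge at height 67 mm. A return spring pushes it back with 3 N at rest and about 4.2 N at 8 mm, so it does not stay by itself. It touches the spacer at about 0.008 if the spacer stands in the wide gap.
- lug_front (a point): Middle of the front end face (facing away from the blocks, fixture -x) of the black push lug that sticks out from the middle of the side plate; height 48 mm. The lug is 24 mm wide, 45 mm long and 30 mm high, heights 30 to 60 mm, and moves with the plate. Axes as the fixture's.
- short_block: The shorter aluminium back block, fixed: 90 mm long in x, 90 mm wide, 48 mm high, standing on the base (upper face at height 60 mm). Origin: on its underside (height 12 mm), under its bolt knob's axis; axes as the fixture's. Its front face lies 55 mm to -x of the origin, leaving a gap of 28 mm to the plate at rest; the middle of that gap is 69 mm to -x of the origin.
- long_block: The longer aluminium back block, fixed beside the short one, 120 mm between origins (which of the two is on which side varies): 104 mm long in x, 90 mm wide, 48 mm high, origin and axes as for the short block. Its front face lies 69 mm to -x of the origin, leaving a gap of only 14 mm to the plate: too narrow for the spacer.
- knob_s_grip (a point): Grip point on the vertical axis of the bolt knob on top of the short block: the middle of its bar grip. The bar is 42 mm long, 14 mm wide and 30 mm high above its disc, which is 44 mm across; heights above the bench: disc top 74 mm, bar top 104 mm, this point 97 mm. The point's axes turn with the knob; its x axis runs along the bar.
- knob_l_grip (a point): The same point on the bolt knob on top of the long block; same size and make.
- knob_s (a joint): Turn (rad) of the short block's bolt knob: grows clockwise seen from above, end stop (tight) at 1.6. At 0 the bar lies along the fixture's x axis. It starts between 0.2 and 0.6; stays where it is left (friction torque about 0.05 N m).
- knob_l (a joint): The same for the long block's bolt knob.
- spacer_mid (a point): Centre of the grey spacer block, loose, standing upright on the bench: 20 mm thick (its x axis), 50 mm wide (its y axis), 105 mm tall (its z axis), about 0.15 kg; the centre is 52.5 mm above its foot. In the gap it stands on the base with its thickness along the fixture's x and its top 50 mm above the plate's edge.
- driver: Screwdriver lying on the bench, a bystander: leave alone.
- bin: Blue open bin 140 x 100 x 60 mm, a bystander: leave alone.
- oil: Small white bottle, 48 mm across, 110 mm tall, a bystander: leave alone.
Things that resemble listed ones, but are neither listed nor needed, are in the scene too. Of the things that look like the part that bears spacer_mid, the smallest one is meant.

How it is judged:
On the way, in this order (a step that is already met when the one before it is completed fails the run):
1. both bolt knobs are turned to their end stops (value of joint each of knob_s, knob_l above 1.5 rad), for 0.2 s.
2. the spacer stands on the base in the wide gap, let go (y of spacer_mid in the frame of short_block between -0.025 and 0.025 m and x of spacer_mid in the frame of short_block between -0.085 and -0.055 m and z of spacer_mid in the frame of short_block between 0.047 and 0.058 m and angle between spacer_mid's own z axis and vertical below 0.12 rad and contact force between spacer and the fingers below 0.3 N), for 0.2 s.
At the end, for the whole second after the job is handed in: Knobs within 0.1 rad of their stops; spacer upright (0.12 rad) on the base in the wide gap, within 25 mm of the short block's middle, square within 0.06 rad, untouched by the fingers; robot presses the plate (over 3 N), which squeezes the spacer against the short block (over 1.5 N) to the end (all of step 1 and all of step 2 and angle between the x axis of spacer_mid and the x axis of fixture, either way round below 0.06 rad and value of joint plate between 0.006 and 0.0105 m and contact force between spacer and plate above 1.5 N and contact force between spacer and short_block above 1.5 N and (contact force between plate and the fingers above 3 N or contact force between plate and the arm above 3 N) and linear speed of spacer below 0.02 m/s); the arm keeps its last pose, push and grip.
It fails at once if a bystander (screwdriver, bin, bottle) is moved by more than 30 mm (distance of any of driver, bin, oil from where it was at the start of the episode above 0.03 m).
It also fails if it takes over 72 s, if anything falls off the work surface, if the arm or the gripper's body presses on something with over 40 N, if the wrist force passes 120 N, or if a joint passes its speed limit or range.

ROBOT

A 6-joint arm with a two-finger parallel gripper is mounted at the origin on the work surface. World frame = base frame: x ahead of the robot, y to its left, z up, the work surface at z = 0. Lengths are in m, angles in rad, forces in N, time in s.
With the tool pointing down it reaches from about 0.35 to 0.875 m from the base axis. Payload 4.2 kg.
Tool frame: the origin (TCP) lies midway between the tips of the shut fingers; the grasp point (between the pads) lies 19 mm behind it; z points along the fingers, y is the line along which they close (so a half turn about z gives the same grasp; the last joint's range is limited). The gripper opens to 85 mm and grips with 20 to 120 N. Pads are 22 mm wide; open, the fingers measure 114 mm over their backs; the gripper's body (76 mm by 85 mm) begins 54 mm behind the grasp point. The pads swing forward as they close: fully open they stand 13 mm farther back than shut.
Start: joints at [1.526, 0.385, 0.008, 0, -1.194, -0.259], TCP at [0.187, 0.596, 0.231] pointing down, gripper open.
Joint ranges: [-3.14, 3.14], [-1.21, 2.06], [-1.07, 1.41], [-3.16, 2.05], [-2.99, -0.16], [-3.1, 3.1]. Speed limits (rad/s): [2.79, 2.79, 3.14, 3.14, 3.14, 3.14].

INTERFACE

Orientations are given as a unit quaternion [x, y, z, w].
In Python, from station import ctrl gives the robot as it stands.
- The arm moves only by the shell command python3 -m handwheel 'ROWS' [OPENING] [FORCE]. ROWS is JSON, a list that holds one entry, the list of rows, each a list of 4 numbers: the shift along the tool's x, y, z in mm, then the turn about the tool's z in rad. A call has 1 to 5 rows; each row is the pose to reach, as a shift and turn from the pose commanded when the call began, along the tool's axes at that moment; what a row does not reach only later rows make up. A row lasts 1/12 s, in which the tool goes at most 41.7 mm and 7.16 degrees, less where a joint would pass 70% of its speed; a pose out of reach is approached as far as the arm can. A call with a gripper value outside its range is refused whole. OPENING is the closure in counts, from 0 (fully open) to 255 (shut), set as the call begins (- or left out, the last holds). The fingers move at their own pace and stop on an object; FORCE is the grip in N (left out, the last holds). Time passes only in rows, so rows that repeat a pose let the fingers close. It gives the time, the measured TCP pose, the force, the opening and the grip force at its end, in the units of the state.
- ctrl.read_state(): the state, without advancing time (a new reading comes with each control period).
- ctrl.snapshot(name): name is "scene" or "top" or "wrist"; returns (picture, depth): 384x512x3 uint8, blue, green, red; 384x512 float32, m along the optical axis (not along the pixel's ray), 0 where there is no reading.
- ctrl.camera_model(name): a dict with "intrinsics" (3x3 intrinsics, pixels), "cam_to_world" (4x4, takes a point from camera to world coordinates); the wrist camera has in their place "T_tool_cam" (4x4, takes a point from camera to tool coordinates, whose origin is the TCP and whose axes are the flange's). Camera axes: x right, y down, z forward; pixel columns grow to the right and rows downward; lengths in m; the calibration is good to about 2 mm. A picture is of the moment at which its call begins: read the wrist's pose just before it. camera_model takes no time and is no camera call.
- ctrl.close_job(): hands the job in; it is judged then, once.
The state is a dict: "time": time; "qpos": joint angles; "dq": joint speeds; "joint_efforts": joint torques, N m; "position": TCP position; "eef_rot": TCP orientation; "contact_force": force on the tool from outside, world axes, zero at the start; "torque": the same for the moment, N m; "opening": finger opening in m; "grasp_force": force on a finger pad.
Only numpy, scipy, OpenCV 4.12 (cv2) and the standard library are available. Lean on these libraries where they do the work, as an engineer would, in place of code of your own. Each camera call takes 0.05 s, during which the arm holds its last target. There are 200 camera calls.

## Working session

There is one attempt and no reset: what is moved stays moved. The work goes in short steps, Python scripts to look and compute and a shell command to move; the robot and the scene stay as the last step left them, time stands still between calls to the robot, and variables do not carry over. Pictures are saved under pics/ and viewed, at most 10 in all, crops included, and the job is handed in when it is done.

```bash
ls; mkdir -p pics
python3 - <<'E'
from station import ctrl
import cv2,numpy as np
np.set_printoptions(precision=4,suppress=True)
s=ctrl.read_state()
print(s)
for n in("scene","top"):
    p,d=ctrl.snapshot(n);cv2.imwrite(f"pics/{n}0.png",p);np.save(f"pics/{n}0.npy",d)
    m=ctrl.camera_model(n);print(n,m)
print(ctrl.camera_model("wrist"))
a=cv2.imread("pics/top0.png")
cv2.imwrite("pics/top0b.png",cv2.resize(a,(800,600)))
E
```

```text
pics
{'time': 0.0, 'qpos': array([ 1.5256,  0.3856,  0.0066, -0.0005, -1.194 , -0.2586]), 'dq': array([ 0.0005, -0.0024,  0.0005, -0.0002,  0.0018, -0.0001]), 'joint_efforts': array([ -0.0009, -39.2285,  18.84  ,   4.186 ,  -0.0047,   0.    ]), 'position': array([0.1868, 0.5958, 0.2302]), 'eef_rot': array([ 0.9885, -0.1514, -0.0001,  0.0011]), 'contact_force': array([-0.3649,  0.311 ,  0.1409]), 'torque': array([-0.029 ,  0.0228, -0.0595]), 'grasp_force': 0.0, 'opening': 0.08519445072991101}
scene {'intrinsics': array([[456.3949,   0.    , 262.1164],
       [  0.    , 456.3949, 186.4414],
       [  0.    ,   0.    ,   1.    ]]), 'cam_to_world': array([[-0.8897,  0.2525, -0.3803,  1.1042],
       [ 0.4565,  0.5028, -0.734 ,  1.0449],
       [ 0.0059, -0.8267, -0.5626,  0.9107],
       [ 0.    ,  0.    ,  0.    ,  1.    ]])}
top {'intrinsics': array([[466.3477,   0.    , 258.7805],
       [  0.    , 466.3477, 192.2226],
       [  0.    ,   0.    ,   1.    ]]), 'cam_to_world': array([[-0.0056, -0.9955,  0.0941,  0.4024],
       [-0.9998,  0.0038, -0.0198,  0.0106],
       [ 0.0194, -0.0942, -0.9954,  1.5969],
       [ 0.    ,  0.    ,  0.    ,  1.    ]])}
{'intrinsics': array([[270.9664,   0.    , 252.7907],
       [  0.    , 270.9664, 187.9855],
       [  0.    ,   0.    ,   1.    ]]), 'T_tool_cam': array([[-0.0005, -0.9578, -0.2875,  0.0735],
       [ 1.    , -0.0007,  0.0006,  0.0002],
       [-0.0008, -0.2875,  0.9578, -0.1448],
       [ 0.    ,  0.    ,  0.    ,  1.    ]])}
```

View pics/top0b.png

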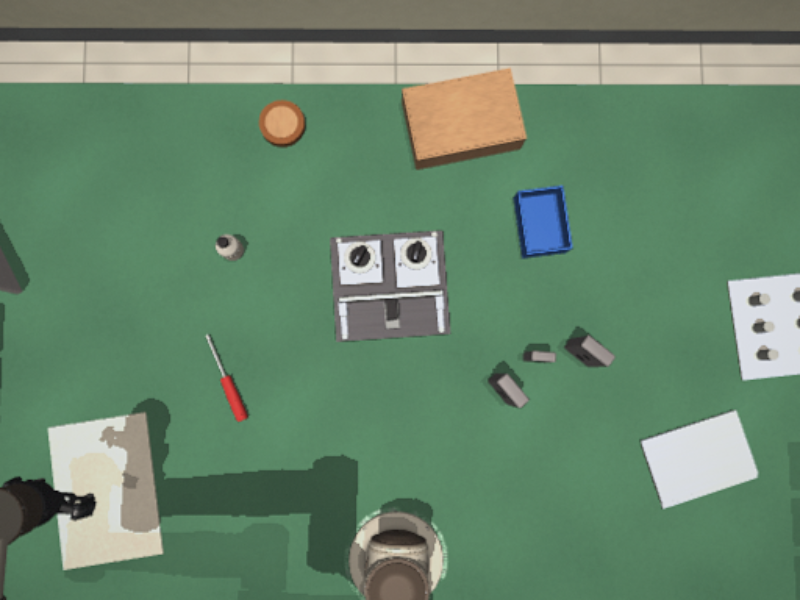

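View pics/scene0.png

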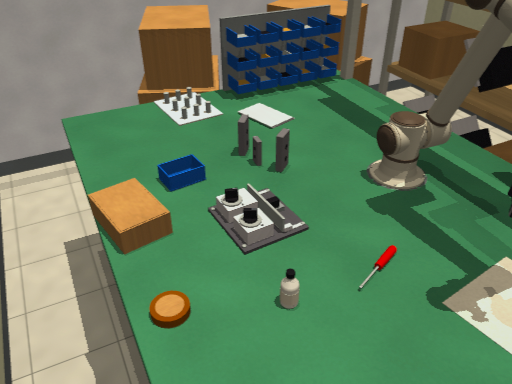

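Top view: fixture around (390,285), lug pointing towards the robot, bottle (230,246), bin (543,220), driver (226,378). Spacer candidates (800x600 px): (509,390) tall, (542,356) small, (590,350) tall. The smallest, (542,356), is the one meant. I'll check with a close crop.

```bash
cat > h.py <<'E'
from station import ctrl
import cv2,numpy as np
from scipy.spatial.transform import Rotation as R
np.set_printoptions(precision=4,suppress=True)
def ray(n,uv,T=None):
    m=ctrl.camera_model(n);K=m["intrinsics"]
    T=m["cam_to_world"] if T is None else T
    uv=np.atleast_2d(uv).astype(float)
    r=np.c_[(uv-K[:2,2])/[K[0,0],K[1,1]],np.ones(len(uv))]
    return T[:3,3],r@T[:3,:3].T
def atz(n,uv,z,T=None):
    o,r=ray(n,uv,T);return o+r*((z-o[2])/r[:,2])[:,None]
def cloud(n,d,T=None):
    v,u=np.mgrid[:d.shape[0],:d.shape[1]]
    o,r=ray(n,np.c_[u.ravel(),v.ravel()],T)
    return (o+r*d.reshape(-1,1)).reshape(*d.shape,3)
def wrist():
    s=ctrl.read_state();T=np.eye(4);T[:3,:3]=R.from_quat(s["eef_rot"]).as_matrix();T[:3,3]=s["position"]
    p,d=ctrl.snapshot("wrist");return p,d,T@ctrl.camera_model("wrist")["T_tool_cam"]
E
python3 - <<'E'
from h import *
a=cv2.imread("pics/top0.png");d=np.load("pics/top0.npy")
cv2.imwrite("pics/c1.png",cv2.resize(a[140:270,200:400],None,fx=4,fy=4,interpolation=cv2.INTER_CUBIC))
P=cloud("top",d)
z=P[...,2]; m=((z>.03)&(d>0)).astype(np.uint8)[140:270,200:400]
n,l,st,c=cv2.connectedComponentsWithStats(m)
for i in range(1,n):
    if st[i,4]>15:
        q=P[140:270,200:400][l==i];t=q[q[:,2]>q[:,2].max()-.008]
        print(st[i],q[:,2].max(),t.mean(0),cv2.minAreaRect((t[:,:2]*1000).astype(np.float32)))
E
```

```text
[132   0  34  24 211] 0.06707932479188461 [ 0.6731 -0.3328  0.0613] ((685.1881713867188, -325.7604675292969), (67.29351043701172, 97.52570343017578), 7.078948497772217)
[ 52  12  29  33 859] 0.11180309485306617 [ 0.6476 -0.0431  0.1058] ((646.513671875, -42.99513244628906), (11.283995628356934, 38.40756607055664), 71.3167724609375)
[ 16  14  29  29 746] 0.1079243195487658 [0.6401 0.0762 0.1036] ((638.8646240234375, 75.92218017578125), (13.4636812210083, 40.872562408447266), 64.09510040283203)
[ 17  46  66  20 324] 0.0746577367761041 [0.5556 0.0221 0.0688] ((546.2994995117188, 9.907150268554688), (29.05105972290039, 214.8151397705078), 3.895312547683716)
[163  75  31  20 383] 0.15530684842709097 [ 0.4366 -0.4013  0.1496] ((436.841064453125, -400.8973083496094), (66.31121826171875, 26.812192916870117), 51.37725067138672)
[136  85  20   7 126] 0.11289238304427718 [ 0.4271 -0.3052  0.1071] ((425.7269592285156, -302.5679931640625), (48.2604866027832, 15.94688892364502), 89.48899841308594)
[113  99  25  23 311] 0.1540333258309865 [ 0.3583 -0.2321  0.1489] ((359.1324462890625, -230.04034423828125), (67.15052795410156, 26.856300354003906), 40.62092971801758)
```

View pics/c1.png

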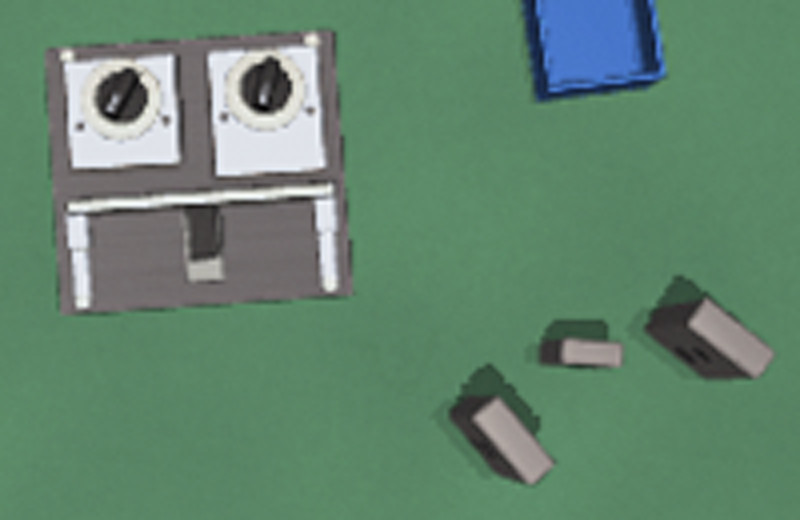

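The crop shows the short block on the left (y≈+0.076, wider gap to the plate) and the long block on the right. The knob bars are at (122,95) and (267,85), and the 105 mm spacer is at (590,353), (x,y)=(0.427,-0.304). The other two blocks are 155 mm tall, so they are decoys. Next I move the wrist camera over the fixture.

```bash
cat >> h.py <<'E'
def to(x,y,z,yaw_deg):
    s=ctrl.read_state();Rm=R.from_quat(s["eef_rot"]).as_matrix()
    a=np.arctan2(Rm[1,0],Rm[0,0])
    t=-(np.radians(yaw_deg)-a);t=(t+np.pi)%(2*np.pi)-np.pi
    print("pos",s["position"],"yaw",np.degrees(a),"tilt",Rm[:,2],"shift mm",1000*Rm.T@(np.array([x,y,z])-s["position"]),"turn",t,"q",s["qpos"],"F",s["contact_force"],"t",s["time"])
E
M="python3 -m handwheel"
$M '[[[31.5,24,-4,0],[63,48,-8,0],[94,72,-12,0],[126,96,-16,0],[158,120,-20,0]]]' 0
$M '[[[31.5,24,-4,0],[63,48,-8,0],[94,72,-12,0],[126,96,-16,0],[158,120,-20,0]]]'
$M '[[[31.5,24,-4,0],[63,48,-8,0],[94,72,-12,0],[126,96,-16,0],[158,120,-20,0]]]'
$M '[[[31.5,24,-4,-0.1],[63,48,-8,-0.2],[94,72,-10,-0.304],[94,72,-10,-0.304]]]'
python3 - <<'E'
from h import *
p,d,T=wrist();cv2.imwrite("pics/w1.png",cv2.resize(p,(800,600)));np.save("pics/w1.npy",d);np.save("pics/w1T.npy",T)
to(.6,.015,.3,0)
E
```

```text
time: 0.52
position: [0.3023, 0.4327, 0.251]
eef_rot: [0.989, -0.151, -0.0, 0.0]
contact_force: [1.3, 0.1, 0.7]
opening: 0.0854
grasp_force: 0.0
time: 0.93
position: [0.4171, 0.2709, 0.2713]
eef_rot: [0.989, -0.151, -0.0, 0.0]
contact_force: [0.4, 0.9, 0.2]
opening: 0.0853
grasp_force: 0.0
time: 1.35
position: [0.532, 0.1092, 0.2913]
eef_rot: [0.988, -0.151, -0.0, 0.0]
contact_force: [0.6, 0.9, -1.2]
opening: 0.0858
grasp_force: 0.0
time: 1.68
position: [0.6023, 0.0092, 0.3002]
eef_rot: [1.0, -0.001, -0.0, 0.001]
contact_force: [-0.3, 0.8, 0.4]
opening: 0.0855
grasp_force: 0.0
pos [0.6008 0.0113 0.2999] yaw -0.2732773562015626 tilt [-0.002  -0.0005 -1.    ] shift mm [-0.7839 -3.673  -0.1248] turn -0.00476958963686247 q [ 0.288   0.3066  0.0633 -0.0001 -1.3297  1.278 ] F [ 0.0198  1.0306 -0.3508] t 1.7333
```

View pics/w1.png

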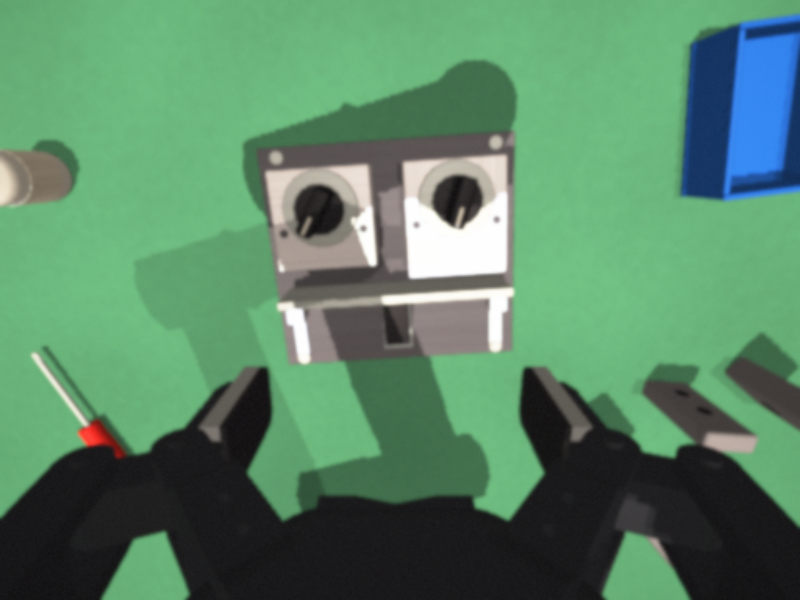

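The wrist view shows the knobs at (318,210) and (458,200), the plate edge running (280,304)-(513,291), and the lug at (397,325). I'll fit everything from the depth.

Run:
```python
from h import *
for n in("wrist","top"):
    if n=="wrist": d=np.load("pics/w1.npy");P=cloud("wrist",d,np.load("pics/w1T.npy"))
    else: d=np.load("pics/top0.npy");P=cloud("top",d)
    q=P[(d>0)].reshape(-1,3)
    q=q[(q[:,0]>.44)&(q[:,0]<.72)&(abs(q[:,1]-.01)<.15)]
    print(n)
    for s in(.076,-.043):
        b=q[(q[:,2]>.094)&(q[:,2]<.125)&(abs(q[:,1]-s)<.035)&(q[:,0]>.6)]
        r=cv2.minAreaRect((b[:,:2]*1000).astype(np.float32));w=np.linalg.eigh(np.cov(b[:,:2].T))[1][:,1]
        print(" bar",len(b),b.mean(0),r,"pca",np.degrees(np.arctan2(w[1],w[0])))
        k=q[(q[:,2]>.054)&(q[:,2]<.066)&(abs(q[:,1]-s)<.055)&(q[:,0]>.58)]
        print(" block",len(k),k[:,2].mean(),cv2.minAreaRect((k[:,:2]*1000).astype(np.float32)))
    k=q[(q[:,2]>.0635)&(q[:,2]<.074)&(q[:,0]<.585)&(q[:,0]>.53)]
    print(" plate",len(k),k.mean(0),np.degrees(np.arctan(np.polyfit(k[:,1],k[:,0],1)[0])),cv2.minAreaRect((k[:,:2]*1000).astype(np.float32)))
    k=q[(q[:,2]>.055)&(q[:,2]<.065)&(q[:,0]<.55)&(abs(q[:,1]-.01)<.04)]
    print(" lug",len(k),k.mean(0),k.min(0),k.max(0))
    k=q[(abs(q[:,2]-.012)<.006)]
    print(" base",cv2.minAreaRect((k[:,:2]*1000).astype(np.float32)))
```

```text
wrist
 bar 404 [0.642  0.0735 0.1051] ((641.25732421875, 74.5480728149414), (14.027250289916992, 41.83348083496094), 62.417320251464844) pca 151.68395649721134
 block 2236 0.06190747547042549 ((631.2791137695312, 74.06237030029297), (90.0721206665039, 90.27824401855469), 3.6854333877563477)
 bar 415 [ 0.6497 -0.0442  0.1051] ((649.0595092773438, -44.85859680175781), (14.11622142791748, 41.642337799072266), 75.4073257446289) pca 165.33076880037365
 block 2817 0.06202640074473735 ((632.10693359375, -45.94415283203125), (103.90194702148438, 89.51727294921875), 3.678870916366577)
 plate 923 [0.5592 0.0086 0.0684] -3.695076028021295 ((554.1751708984375, 8.088233947753906), (39.99659729003906, 218.2691192626953), 9.860252380371094)
 lug 394 [0.5306 0.0074 0.0618] [ 0.5101 -0.0056  0.0586] [0.5499 0.0202 0.0639]
 base ((587.5123291015625, 10.884178161621094), (229.575927734375, 250.7234344482422), 3.7115418910980225)
top
 bar 54 [0.6398 0.0763 0.102 ] ((639.5107421875, 76.33456420898438), (13.805519104003906, 41.20452880859375), 59.8706169128418) pca 151.37326202640463
 block 469 0.059847223403302535 ((629.849365234375, 75.7562026977539), (90.76945495605469, 89.67890930175781), 3.69909930229187)
 bar 55 [ 0.6473 -0.0431  0.1022] ((647.6292724609375, -43.237125396728516), (13.415886878967285, 40.504493713378906), 75.67117309570312) pca 164.3327714714564
 block 567 0.05979654216249704 ((630.9784545898438, -44.15400695800781), (103.43800354003906, 89.63268280029297), 3.4375877380371094)
 plate 124 [0.5577 0.01   0.0668] -4.122356908262606 ((554.9097290039062, 10.284103393554688), (43.363956451416016, 212.1351318359375), 13.253890037536621)
 lug 73 [0.5295 0.0093 0.059 ] [ 0.5087 -0.0008  0.055 ] [0.5489 0.0192 0.0642]
 base ((579.83642578125, 10.165283203125), (296.3124694824219, 275.04010009765625), 88.85565948486328)
```

```bash
M="python3 -m handwheel"
$M '[[[20,-32,30,0.1],[39.4,-64,60,0.2],[39.4,-64,95,0.3],[39.4,-64,130,0.4],[39.4,-64,165,0.491]]]'
$M '[[[0,0,5,0],[0,0,5,0]]]'
python3 - <<'E'
from h import *
p,d,T=wrist();cv2.imwrite("pics/w2.png",p)
to(.6405,.0754,.08,-28.4)
q=cloud("wrist",d,T)[d>0].reshape(-1,3)
b=q[(q[:,2]>.094)&(q[:,2]<.112)&(np.hypot(q[:,0]-.6405,q[:,1]-.0754)<.035)]
r=cv2.minAreaRect((b[:,:2]*1000).astype(np.float32));w=np.linalg.eigh(np.cov(b[:,:2].T))[1][:,1]
print(" bar",len(b),b.mean(0),r,"pca",np.degrees(np.arctan2(w[1],w[0])))
E
```

```text
time: 2.15
position: [0.6379, 0.08, 0.1337]
eef_rot: [0.97, -0.245, -0.001, 0.0]
contact_force: [0.2, 0.6, 0.0]
opening: 0.0853
grasp_force: 0.0
time: 2.32
position: [0.6371, 0.0785, 0.1288]
eef_rot: [0.97, -0.241, -0.003, 0.002]
contact_force: [0.3, 0.6, 0.0]
opening: 0.0855
grasp_force: 0.0
pos [0.6392 0.0787 0.1318] yaw -27.933594159372237 tilt [-0.0001 -0.001  -1.    ] shift mm [ 2.7088  2.2548 51.8269] turn 0.0081403175694863 q [ 0.3737  0.4962 -0.0747  0.001  -1.0003  0.709 ] F [ 0.3214 -0.6     0.6911] t 2.3667
 bar 1258 [0.6432 0.0732 0.1052] ((641.428466796875, 74.2330322265625), (13.932113647460938, 41.665557861328125), 62.652896881103516) pca 152.21370611984003
```

View pics/w2.png

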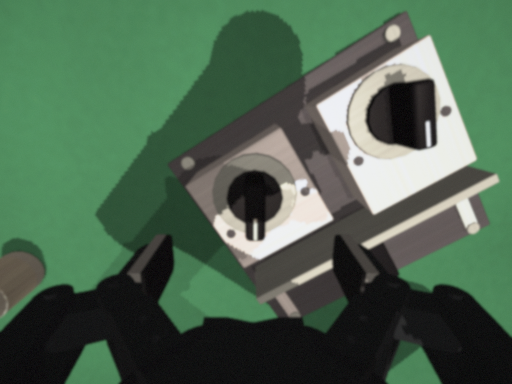

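The wrist view shows the short block's knob bar at (256,205), aligned with the fingers and about 2 mm off to tool +y. I go down, close, and read the side force.

```bash
M="python3 -m handwheel"
$M '[[[3,2.2,25,0],[3,2.2,50,0],[3,2.2,51,0]]]'
$M '[[[0,0,0,0],[0,0,0,0],[0,0,0,0],[0,0,0,0],[0,0,0,0]]]' 255 30
$M '[[[0,0,0,0],[0,0,0,0],[0,0,0,0]]]'
python3 -c "from h import *
to(.6405,.0754,.08,-28.4)"
```

```text
time: 2.62
position: [0.6395, 0.0748, 0.0792]
eef_rot: [0.97, -0.243, -0.001, 0.0]
contact_force: [-1.0, 0.0, -1.4]
opening: 0.0855
grasp_force: 0.0
time: 3.03
position: [0.6414, 0.0751, 0.0819]
eef_rot: [0.97, -0.243, 0.001, -0.001]
contact_force: [-0.7, -0.4, 0.4]
opening: 0.0254
grasp_force: 0.0
time: 3.28
position: [0.6409, 0.0747, 0.0815]
eef_rot: [0.97, -0.243, 0.0, 0.0]
contact_force: [-1.5, -1.0, 5.8]
opening: 0.0135
grasp_force: 33.4
pos [0.6409 0.0747 0.0815] yaw -28.10691215085567 tilt [ 0.0008 -0.0003 -1.    ] shift mm [-0.7225 -0.448   1.4715] turn 0.005115347965157113 q [ 0.3665  0.5499 -0.1238  0.0008 -0.8965  0.7133] F [-1.5341 -1.0162  5.8231] t 3.2833
```

```bash
M="python3 -m handwheel"
$M '[[[0,0,0,0.11],[0,0,0,0.22],[0,0,0,0.33],[0,0,0,0.44],[0,0,0,0.55]]]'
$M '[[[0,0,0,0.1],[0,0,0,0.2],[0,0,0,0.3],[0,0,0,0.4],[0,0,0,0.47]]]'
$M '[[[0,0,0,0.03],[0,0,0,0.05],[0,0,0,0.05]]]'
python3 -c "from h import *
to(.6405,.0754,.08,-88);print(ctrl.read_state()['torque'])"
```

```text
time: 3.7
position: [0.6408, 0.0745, 0.0815]
eef_rot: [0.866, -0.499, 0.0, 0.0]
contact_force: [-1.8, -1.4, 6.2]
opening: 0.0131
grasp_force: 33.6
time: 4.12
position: [0.6407, 0.0745, 0.0815]
eef_rot: [0.727, -0.687, 0.0, 0.0]
contact_force: [-3.4, -1.6, 4.8]
opening: 0.0132
grasp_force: 33.6
time: 4.37
position: [0.6407, 0.0745, 0.0815]
eef_rot: [0.712, -0.703, 0.0, 0.0]
contact_force: [-2.0, -2.2, 5.7]
opening: 0.0131
grasp_force: 37.3
pos [0.6407 0.0745 0.0815] yaw -89.27909289502114 tilt [ 0.0001 -0.0013 -1.    ] shift mm [-0.9266  0.1613  1.4914] turn -0.02232438245698498 q [ 0.3667  0.5498 -0.1242  0.0016 -0.8972 -0.3551] F [-1.9666 -2.1503  5.7475] t 4.3667
[-0.4001  0.7085  0.6329]
```

```bash
M="python3 -m handwheel"
$M '[[[0,0,0,0],[0,0,0,0],[0,0,0,0],[0,0,25,0],[0,0,25,0]]]' 0 >/dev/null --help 2>/dev/null | head -0
python3 -c "from h import *
to(.6483,-.0453,.13,-14.8);print(ctrl.read_state()['opening'])"
```

```text
pos [0.6407 0.0745 0.0815] yaw -89.27909289502114 tilt [ 0.0001 -0.0013 -1.    ] shift mm [119.9284  -6.1218 -48.3476] turn -1.2999053949168342 q [ 0.3667  0.5498 -0.1242  0.0016 -0.8972 -0.3551] F [-1.9666 -2.1503  5.7475] t 4.3667
0.013114653053741302
```

That malformed command was refused and nothing moved. It also had the z sign wrong, since up is negative z. Here it is again, corrected.

```bash
M="python3 -m handwheel"
$M '[[[0,0,0,0],[0,0,0,0],[0,0,0,0],[0,0,0,0]]]' 0
$M '[[[0,0,-25,0],[0,0,-48,0],[0,0,-48,0]]]'
$M '[[[30,-1.5,0,-0.11],[60,-3,0,-0.22],[90,-5,0,-0.33],[120,-6.3,0,-0.44],[120,-6.3,0,-0.55]]]'
$M '[[[0,0,0,-0.11],[0,0,0,-0.22],[0,0,0,-0.33],[0,0,0,-0.44],[0,0,0,-0.55]]]'
$M '[[[0,0,0,-0.1],[0,0,0,-0.202],[0,0,0,-0.202]]]'
python3 - <<'E'
from h import *
p,d,T=wrist();cv2.imwrite("pics/w3.png",p)
to(.6483,-.0453,.08,-14.8)
q=cloud("wrist",d,T)[d>0].reshape(-1,3)
for c in((.6483,-.0453),(.6406,.0745)):
    b=q[(q[:,2]>.094)&(q[:,2]<.112)&(np.hypot(q[:,0]-c[0],q[:,1]-c[1])<.035)]
    r=cv2.minAreaRect((b[:,:2]*1000).astype(np.float32));w=np.linalg.eigh(np.cov(b[:,:2].T))[1][:,1]
    print(" bar",len(b),b.mean(0),r,"pca",np.degrees(np.arctan2(w[1],w[0])))
E
```

```text
time: 4.7
position: [0.6406, 0.075, 0.0799]
eef_rot: [0.711, -0.704, -0.0, 0.0]
contact_force: [-0.4, -0.5, 0.8]
opening: 0.0609
grasp_force: 0.0
time: 4.95
position: [0.6439, 0.0755, 0.1333]
eef_rot: [0.711, -0.703, 0.003, -0.004]
contact_force: [1.3, -0.0, 1.4]
opening: 0.0854
grasp_force: 0.0
time: 5.37
position: [0.6479, -0.0495, 0.1277]
eef_rot: [0.875, -0.484, -0.0, 0.0]
contact_force: [0.2, 1.1, -0.5]
opening: 0.0854
grasp_force: 0.0
time: 5.78
position: [0.6481, -0.0451, 0.1278]
eef_rot: [0.974, -0.226, -0.0, -0.0]
contact_force: [-0.2, 0.3, -0.1]
opening: 0.0856
grasp_force: 0.0
time: 6.03
position: [0.6481, -0.045, 0.1278]
eef_rot: [0.992, -0.128, -0.0, -0.0]
contact_force: [0.0, -0.4, -0.7]
opening: 0.0854
grasp_force: 0.0
pos [ 0.6481 -0.045   0.1279] yaw -14.954479057963338 tilt [-0.0004  0.0001 -1.    ] shift mm [ 0.2744  0.2455 47.8799] turn -0.002696168186839376 q [ 0.1791  0.5088 -0.0632 -0.0002 -0.9992  1.1308] F [0.5101 0.8309 0.0884] t 6.0833
 bar 1227 [ 0.6517 -0.0459  0.1052] ((649.7251586914062, -45.266868591308594), (13.643497467041016, 40.73554611206055), 75.34795379638672) pca 165.76568283676858
 bar 1337 [0.6433 0.0713 0.1037] ((641.8186645507812, 74.2692642211914), (13.960688591003418, 42.715274810791016), 2.469409465789795) pca 91.18255514100419
```

```bash
M="python3 -m handwheel"
$M '[[[0.5,0,25,0],[0.5,0,46.5,0],[0.5,0,46.5,0]]]'
$M '[[[0,0,0,0],[0,0,0,0],[0,0,0,0],[0,0,0,0],[0,0,0,0]]]' 255 30
$M '[[[0,0,0,0],[0,0,0,0],[0,0,0,0]]]'
$M '[[[0,0,0,0.11],[0,0,0,0.22],[0,0,0,0.33],[0,0,0,0.44],[0,0,0,0.55]]]' | grep force
$M '[[[0,0,0,0.11],[0,0,0,0.22],[0,0,0,0.33],[0,0,0,0.44],[0,0,0,0.55]]]' | grep force
$M '[[[0,0,0,0.1],[0,0,0,0.17],[0,0,0,0.2],[0,0,0,0.2],[0,0,0,0.2]]]'
python3 -c "from h import *
to(.6483,-.0453,.13,-88);print(ctrl.read_state()['torque'])"
```

```text
time: 6.33
position: [0.6453, -0.0453, 0.0769]
eef_rot: [0.991, -0.131, -0.005, 0.001]
contact_force: [-0.0, 0.0, -1.1]
opening: 0.0854
grasp_force: 0.0
time: 6.75
position: [0.6493, -0.0451, 0.083]
eef_rot: [0.992, -0.129, 0.001, -0.0]
contact_force: [0.3, 0.9, -0.5]
opening: 0.0253
grasp_force: 0.0
time: 7.0
position: [0.6491, -0.0452, 0.0828]
eef_rot: [0.992, -0.129, 0.001, -0.0]
contact_force: [-2.2, 0.1, 4.3]
opening: 0.0135
grasp_force: 34.7
contact_force: [-0.9, -1.2, 4.3]
grasp_force: 34.9
contact_force: [-1.5, -1.0, 4.3]
grasp_force: 34.9
time: 8.25
position: [0.6485, -0.0456, 0.0828]
eef_rot: [0.712, -0.702, 0.0, 0.001]
contact_force: [-2.6, -1.6, 5.4]
opening: 0.0133
grasp_force: 37.5
pos [ 0.6485 -0.0456  0.0828] yaw -89.13125425014951 tilt [-0.0004 -0.0013 -1.    ] shift mm [ -0.2614   0.1782 -47.2195] turn -0.019744111342288484 q [ 0.1787  0.5558 -0.1088  0.0015 -0.9068 -0.1644] F [-2.5523 -1.6375  5.4141] t 8.25
[-0.2985  0.7846  0.5288]
```

Both knobs are at their stops (torque about 0.5 N m, angle about 1.6). Now I release, rise, and move above the spacer.

```bash
M="python3 -m handwheel"
$M '[[[0,0,0,0],[0,0,0,0],[0,0,0,0],[0,0,0,0]]]' 0 | tail -2
$M '[[[0,0,-35,0],[0,0,-75,0],[0,0,-115,0],[0,0,-150,0],[0,0,-160,0]]]' | grep pos
$M '[[[28,25,0,0],[56,50,0,0],[84,74,0,0],[112,99,0,0],[140,124,0,0]]]' | grep pos
$M '[[[28,25,0,0],[56,50,0,0],[84,74,0,0],[112,97,0,0],[112,97,0,0]]]' | grep pos
python3 - <<'E'
from h import *
p,d,T=wrist();cv2.imwrite("pics/w4.png",p)
to(.427,-.304,.25,-89)
P=cloud("wrist",d,T);q=P[d>0].reshape(-1,3)
b=q[(q[:,2]>.095)&(q[:,2]<.118)&(np.hypot(q[:,0]-.427,q[:,1]+.304)<.045)]
r=cv2.minAreaRect((b[:,:2]*1000).astype(np.float32));w=np.linalg.eigh(np.cov(b[:,:2].T))[1][:,1]
print(len(b),b.mean(0),r,"pca",np.degrees(np.arctan2(w[1],w[0])))
b=q[(q[:,2]>.094)&(q[:,2]<.112)&(np.hypot(q[:,0]-.6483,q[:,1]+.0453)<.035)]
print(len(b))
E
```

```text
opening: 0.0614
grasp_force: 0.0
position: [0.6515, -0.0453, 0.2493]
position: [0.525, -0.1875, 0.2415]
position: [0.4271, -0.3028, 0.2417]
pos [ 0.4287 -0.3016  0.2417] yaw -89.58192355009477 tilt [-0.0001  0.0002 -1.    ] shift mm [ 2.3696  1.729  -8.2984] turn -0.010156481944047613 q [-0.3034  0.2053 -0.2205 -0.0002 -1.1452  0.3108] F [ 0.9782  1.2298 -0.048 ] t 9.8833
857 [ 0.4283 -0.3076  0.1064] ((428.3726501464844, -305.69964599609375), (50.25440216064453, 19.951759338378906), 85.25810241699219) pca 85.42650639388911
404
```

View pics/w4.png

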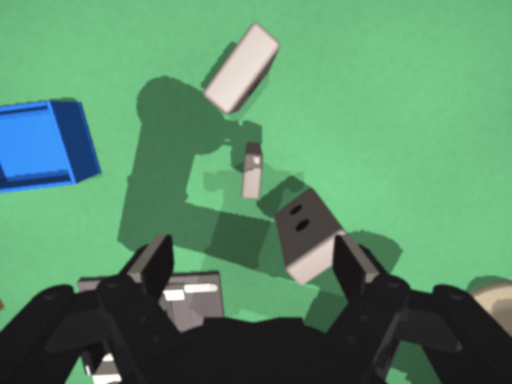

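The spacer is centred at (253,172) between the fingers. The decoys at (242,68) and (310,235) are clear of the finger path. I descend and grip across the 20 mm thickness.

```bash
M="python3 -m handwheel"
$M '[[[3.5,0.5,38,0.09],[3.5,0.5,76,0.09],[3.5,0.5,114,0.09],[3.5,0.5,152,0.09],[3.5,0.5,171,0.09]]]' | grep -E "pos|contact"
$M '[[[0,0,0,0],[0,0,0,0],[0,0,0,0],[0,0,0,0],[0,0,0,0]]]' 255 30 | grep -E "pos|contact|open"
$M '[[[0,0,0,0],[0,0,0,0],[0,0,0,0]]]'
python3 -c "from h import *
to(.4275,-.305,.07,-94.7)"
```

```text
position: [0.4282, -0.3015, 0.0664]
contact_force: [0.1, 0.4, -0.0]
position: [0.4316, -0.3036, 0.0727]
contact_force: [0.8, -0.5, -0.2]
opening: 0.0255
time: 10.97
position: [0.431, -0.3035, 0.0722]
eef_rot: [-0.679, 0.734, -0.001, 0.001]
contact_force: [-0.7, 1.6, 6.6]
opening: 0.0196
grasp_force: 37.8
pos [ 0.431  -0.3035  0.0722] yaw -94.45258420015871 tilt [ 0.0022 -0.0009 -1.    ] shift mm [1.7374 3.3975 2.1632] turn 0.0043182203286855625 q [-0.3055  0.3957 -0.4369  0.0003 -0.7358  0.2275] F [-0.7135  1.5978  6.5895] t 10.9667
```

```bash
M="python3 -m handwheel"
$M '[[[0,0,-20,0],[0,0,-50,0],[0,0,-85,0],[0,0,-120,0],[0,0,-150,0]]]' | grep -E "pos|contact|open|grasp"
$M '[[[-25,-7,0,0],[-60,-17,0,0],[-98,-28,0,0],[-136,-39,0,0],[-174,-50,0,0]]]' | grep -E "pos|contact|open|grasp"
$M '[[[-38,-11,0,0],[-76,-22,0,0],[-114,-33,0,0],[-152,-44,0,0],[-180,-52,0,0]]]' | grep -E "pos|contact|open|grasp"
$M '[[[-15,-5,0,-0.05],[-28,-9,0,-0.1],[-29,-9,0,-0.142],[-29,-9,0,-0.142],[-29,-9,0,-0.142]]]' | grep -E "pos|contact|open|grasp"
$M '[[[0,0,0,0],[0,0,0,0],[0,0,0,0]]]' | grep -E "pos|contact|open|grasp"
python3 - <<'E'
from h import *
to(.5717,.0701,.083,-86.3)
p,d,T=wrist();cv2.imwrite("pics/w5.png",p);to(.5717,.0701,.083,-86.3)
p,d=ctrl.snapshot("scene");cv2.imwrite("pics/s5.png",cv2.resize(p[100:260,180:340],(640,640),interpolation=cv2.INTER_CUBIC))
q=cloud("scene",d)[d>0].reshape(-1,3)
b=q[(np.hypot(q[:,0]-.5717,q[:,1]-.0701)<.04)&(q[:,2]>.1)&(q[:,2]<.2)]
print("spacer low",b[:,2].min(),len(b))
E
```

```text
position: [0.4301, -0.3033, 0.223]
contact_force: [0.2, -0.3, -2.2]
opening: 0.0195
grasp_force: 36.8
position: [0.4934, -0.1321, 0.2207]
contact_force: [0.2, -0.3, -1.6]
opening: 0.0192
grasp_force: 36.9
position: [0.5599, 0.0445, 0.2204]
contact_force: [1.1, 0.1, -1.1]
opening: 0.0197
grasp_force: 36.9
position: [0.5703, 0.0698, 0.2202]
contact_force: [-0.4, -0.0, -2.0]
opening: 0.0196
grasp_force: 36.9
position: [0.5706, 0.0693, 0.2209]
contact_force: [0.2, 0.4, -1.9]
opening: 0.0195
grasp_force: 36.9
pos [0.5706 0.0693 0.2209] yaw -86.3978726703496 tilt [-0.  0. -1.] shift mm [ -0.678   -1.1613 137.8929] turn -0.0017082003453197103 q [ 0.4027  0.3073 -0.1348 -0.     -1.1288 -0.3398] F [ 0.1912  0.4201 -1.9203] t 12.8833
pos [0.5706 0.0694 0.2209] yaw -86.39077532788784 tilt [ 0.0001  0.0001 -1.    ] shift mm [ -0.6186  -1.0925 137.9274] turn -0.0015843283512202433 q [ 0.4027  0.3073 -0.1346 -0.     -1.1287 -0.3397] F [-0.5874 -0.4109 -1.3474] t 12.9333
spacer low 0.14418085489932397 205
```

View pics/s5.png

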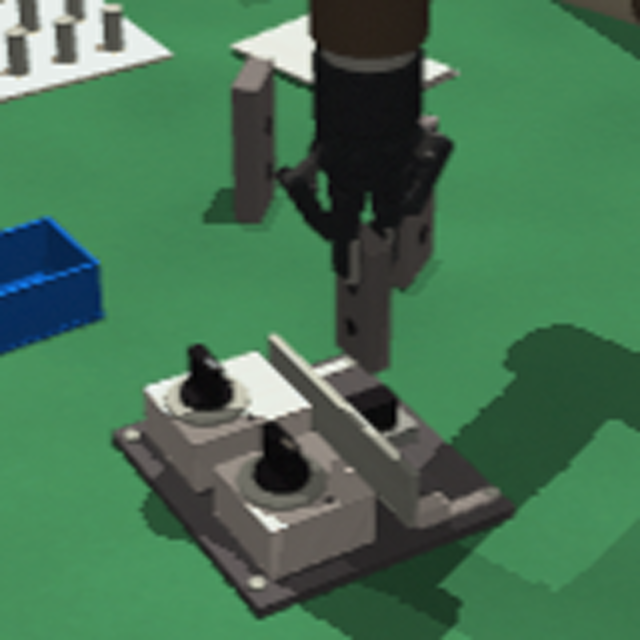

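The spacer hangs upright at (362,310) above the gap of the near (short) block, and both knob bars lie across. I lower it in stages and watch the force.

```bash
M="python3 -m handwheel"
$M '[[[-0.6,-1.1,30,0],[-0.6,-1.1,55,0],[-0.6,-1.1,75,0],[-0.6,-1.1,75,0]]]' | grep -E "pos|contact"
$M '[[[0,0,8,0],[0,0,16,0],[0,0,16,0],[0,0,16,0]]]' | grep -E "pos|contact"
python3 - <<'E'
from h import *
to(.5717,.0701,.083,-86.3)
p,d=ctrl.snapshot("scene");cv2.imwrite("pics/s6.png",cv2.resize(p[150:260,200:320],(720,660),interpolation=cv2.INTER_CUBIC)[:600])
E
```

```text
position: [0.5687, 0.0695, 0.1413]
contact_force: [-1.7, -0.4, -2.1]
position: [0.5722, 0.0706, 0.1304]
contact_force: [-0.5, 0.1, -0.7]
pos [0.5722 0.0706 0.1304] yaw -86.32687794513618 tilt [ 0.0009  0.0002 -1.    ] shift mm [ 0.4951  0.5548 47.367 ] turn -0.00046910863879645603 q [ 0.4038  0.3942 -0.2524  0.0003 -0.9233 -0.3398] F [-0.4828  0.0701 -0.7064] t 13.65
```

```bash
M="python3 -m handwheel"
$M '[[[0,0,10,0],[0,0,20,0],[0,0,30,0],[0,0,38,0],[0,0,38,0]]]' | grep -E "pos|contact"
$M '[[[0,0,2,0],[0,0,4,0],[0,0,4,0],[0,0,4,0]]]' | grep -E "pos|contact"
$M '[[[0,0,1,0],[0,0,2,0],[0,0,2,0],[0,0,2,0]]]' | grep -E "pos|contact"
```

```text
position: [0.5702, 0.07, 0.0891]
contact_force: [-0.5, -0.0, -2.0]
position: [0.572, 0.0706, 0.0881]
contact_force: [-0.2, -0.6, -1.2]
position: [0.5718, 0.0705, 0.0858]
contact_force: [-0.7, -1.2, -0.4]
```

```bash
M="python3 -m handwheel"
$M '[[[0,0,1,0],[0,0,1,0],[0,0,1,0]]]' | grep -E "pos|contact"
$M '[[[0,0,0.7,0],[0,0,0.7,0],[0,0,0.7,0]]]' | grep -E "pos|contact"
```

```text
position: [0.5718, 0.0705, 0.0847]
contact_force: [0.5, 0.1, -1.3]
position: [0.572, 0.0706, 0.0842]
contact_force: [0.7, 0.5, -1.0]
```

```bash
M="python3 -m handwheel"
$M '[[[0,0,0.5,0],[0,0,0.5,0],[0,0,0.5,0]]]' | grep -E "pos|contact"
$M '[[[0,0,0.5,0],[0,0,0.5,0],[0,0,0.5,0]]]' | grep -E "pos|contact"
```

```text
position: [0.572, 0.0706, 0.0842]
contact_force: [-1.1, 0.0, 3.8]
position: [0.572, 0.0706, 0.0842]
contact_force: [-2.0, 1.1, 6.7]
```

Seated (z force up 5 N over 1 mm, height 0.0842). I release with a partial opening, hold, then rise straight up.

```bash
M="python3 -m handwheel"
$M '[[[0,0,0,0],[0,0,0,0],[0,0,0,0],[0,0,0,0],[0,0,0,0]]]' 135 | grep -E "pos|contact|open|grasp"
$M '[[[0,0,-10,0],[0,0,-30,0],[0,0,-55,0],[0,0,-80,0],[0,0,-80,0]]]' | grep -E "pos|contact|open|grasp"
python3 - <<'E'
from h import *
p,d=ctrl.snapshot("scene");cv2.imwrite("pics/s7.png",cv2.resize(p[150:250,210:310],(600,600),interpolation=cv2.INTER_CUBIC))
to(.5717,.0701,.083,-86.3)
p,d,T=wrist()
q=cloud("wrist",d,T)[d>0].reshape(-1,3)
b=q[(q[:,2]>.110)&(q[:,2]<.126)&(np.hypot(q[:,0]-.572,q[:,1]-.07)<.045)]
if len(b)>20: print(len(b),b.mean(0),cv2.minAreaRect((b[:,:2]*1000).astype(np.float32)))
E
```

```text
position: [0.5718, 0.0705, 0.0828]
contact_force: [0.3, -0.4, -0.2]
opening: 0.0402
grasp_force: 0.0
position: [0.5753, 0.0713, 0.1696]
contact_force: [0.4, 0.5, 0.5]
opening: 0.0402
grasp_force: 0.0
pos [0.5738 0.0711 0.167 ] yaw -86.30424852665986 tilt [ 0.0074  0.0023 -1.    ] shift mm [ 1.0582  2.8023 84.0183] turn -7.415077857331198e-05 q [ 0.4038  0.3558 -0.2082  0.0009 -0.9991 -0.3398] F [-0.6499  0.3933 -0.2751] t 16.6667
1638 [0.5725 0.0662 0.1185] ((572.2843017578125, 68.2440185546875), (19.753324508666992, 50.19599914550781), 3.4178054332733154)
```

View pics/s7.png

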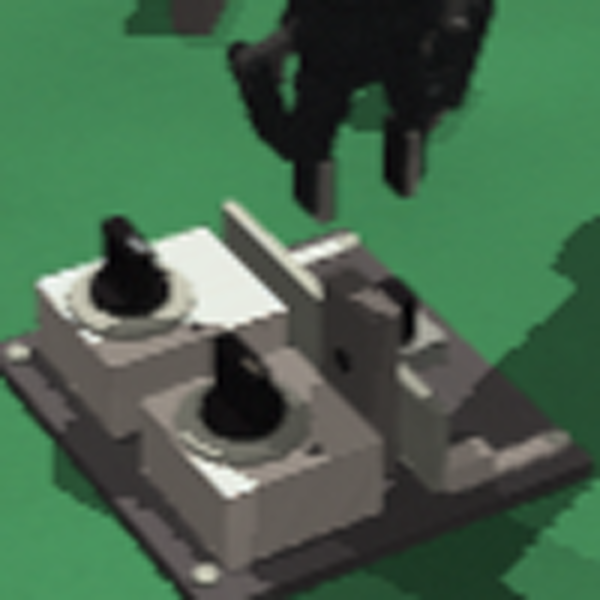

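The spacer stands upright in the gap against the plate, at (365,360) in the crop. Wrist depth puts it at (0.572,0.068), yaw 3.4°, top at 0.1185, all consistent. Now I shut the fingers and go in front of the lug.

```bash
M="python3 -m handwheel"
$M '[[[18,30,0,0],[36,60,0,0],[54,90,0,0],[61,102,0,0],[61,102,0,0]]]' 255 30 | grep -E "pos|contact|open|grasp"
$M '[[[0,0,30,0],[0,0,60,0],[0,0,90,0],[0,0,115,0],[0,0,122,0]]]' | grep -E "pos|contact|open|grasp"
$M '[[[0,0,0,0],[0,0,0,0],[0,0,0,0]]]' | grep -E "pos|contact|open|grasp"
python3 - <<'E'
from h import *
to(.474,.0034,.042,-86.3)
p,d=ctrl.snapshot("scene");cv2.imwrite("pics/s8.png",cv2.resize(p[140:250,210:320],(600,600),interpolation=cv2.INTER_CUBIC))
E
```

```text
position: [0.4701, 0.0013, 0.1623]
contact_force: [0.3, 0.1, 0.1]
opening: -0.0003
grasp_force: 0.0
position: [0.4715, 0.0026, 0.0371]
contact_force: [-0.8, -0.3, -0.4]
opening: -0.0002
grasp_force: 0.0
position: [0.4753, 0.0036, 0.0423]
contact_force: [0.1, -0.3, 0.5]
opening: 0.0003
grasp_force: 0.0
pos [0.4753 0.0036 0.0423] yaw -86.30265879653425 tilt [ 0.0027  0.0006 -1.    ] shift mm [0.1635 1.3364 0.3066] turn -4.6404753663242815e-05 q [ 0.3507  0.3738 -0.5903  0.0005 -0.604  -0.2866] F [ 0.1121 -0.3204  0.5441] t 17.8
```

View pics/s8.png

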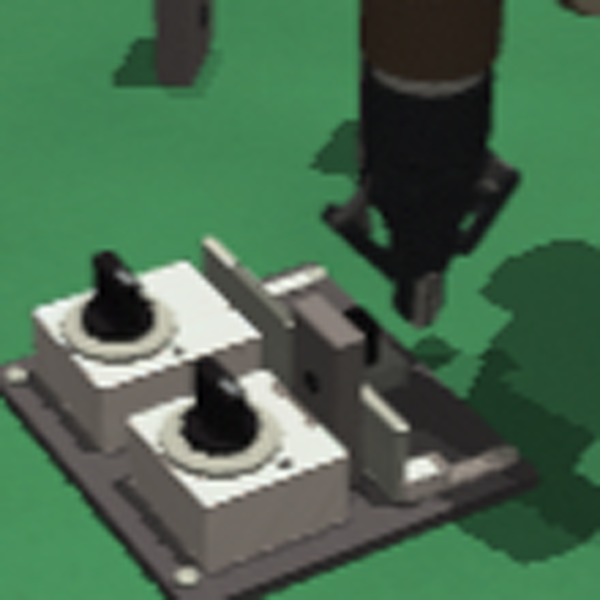

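The fingers are in front of the lug, tip at (425,310), lug at (368,335). The knuckles stay clear of the spacer. Now I advance towards +x (tool -y).

```bash
M="python3 -m handwheel"
$M '[[[0,-6,0,0],[0,-12,0,0],[0,-15,0,0],[0,-15,0,0]]]' | grep -E "pos|contact"
for i in 1 2 3 4; do $M '[[[0,-1,0,0],[0,-2,0,0],[0,-2,0,0]]]' | grep -E "pos|contact"; done
```

```text
position: [0.4904, 0.0044, 0.0417]
contact_force: [0.3, 0.5, -1.2]
position: [0.491, 0.0042, 0.0411]
contact_force: [-0.4, 0.5, 0.1]
position: [0.4931, 0.0044, 0.0411]
contact_force: [0.1, 0.1, -0.1]
position: [0.495, 0.0045, 0.0411]
contact_force: [0.6, -0.1, 0.2]
position: [0.4958, 0.0044, 0.0409]
contact_force: [-3.2, 1.0, 1.5]
```

```bash
M="python3 -m handwheel"
$M '[[[0,-1.5,0,0],[0,-3,0,0],[0,-3,0,0],[0,-3,0,0]]]' | grep -E "pos|contact"
$M '[[[0,-1,0,0],[0,-2,0,0],[0,-2,0,0],[0,-2,0,0]]]' | grep -E "pos|contact"
for i in 1 2 3; do $M '[[[0,-1,0,0],[0,-1,0,0],[0,-1,0,0]]]' | grep -E "pos|contact"; done
```

```text
position: [0.4994, 0.0046, 0.0408]
contact_force: [-4.1, 0.0, 1.6]
position: [0.5014, 0.0048, 0.0409]
contact_force: [-3.9, -0.6, 0.1]
position: [0.5025, 0.0048, 0.0409]
contact_force: [-5.3, -1.1, 0.6]
position: [0.5032, 0.0049, 0.0409]
contact_force: [-5.0, -1.3, 0.6]
position: [0.5033, 0.0049, 0.0409]
contact_force: [-7.5, 0.4, 1.8]
```

```bash
M="python3 -m handwheel"
$M '[[[0,-1,0,0],[0,-1,0,0],[0,-1,0,0]]]' | grep -E "pos|contact"
$M '[[[0,-1,0,0],[0,-1,0,0],[0,-1,0,0]]]' | grep -E "pos|contact"
```

```text
position: [0.5033, 0.0048, 0.0409]
contact_force: [-10.4, 0.7, 5.3]
position: [0.5033, 0.0048, 0.0408]
contact_force: [-12.1, 2.1, 8.0]
```

```bash
M="python3 -m handwheel"
$M '[[[0,-1,0,0],[0,-1,0,0],[0,-1,0,0],[0,-1,0,0],[0,-1,0,0]]]' | grep -E "time|pos|contact|open"
python3 - <<'E'
from h import *
p,d=ctrl.snapshot("scene");cv2.imwrite("pics/s9.png",cv2.resize(p[140:250,210:320],(600,600),interpolation=cv2.INTER_CUBIC))
p,d=ctrl.snapshot("top");q=cloud("top",d)[d>0].reshape(-1,3)
b=q[(q[:,2]>.108)&(q[:,2]<.128)&(np.hypot(q[:,0]-.575,q[:,1]-.07)<.045)]
print(len(b),b.mean(0),cv2.minAreaRect((b[:,:2]*1000).astype(np.float32)))
for c in((.6405,.0755),(.648,-.0437)):
    b=q[(q[:,2]>.094)&(q[:,2]<.112)&(np.hypot(q[:,0]-c[0],q[:,1]-c[1])<.035)]
    print(len(b),cv2.minAreaRect((b[:,:2]*1000).astype(np.float32)))
print(ctrl.read_state()["contact_force"])
E
```

```text
time: 21.52
position: [0.5033, 0.0047, 0.0408]
contact_force: [-14.5, 3.6, 9.3]
opening: 0.0
100 [0.575  0.0705 0.1157] ((575.9408569335938, 71.40265655517578), (20.313093185424805, 48.089569091796875), 0.035395484417676926)
59 ((638.7974853515625, 76.85835266113281), (38.82059860229492, 14.562143325805664), 88.77002716064453)
53 ((647.73583984375, -42.94793701171875), (14.082592010498047, 39.219383239746094), 4.785118103027344)
[-14.4328   3.684    9.1821]
```

View pics/s9.png

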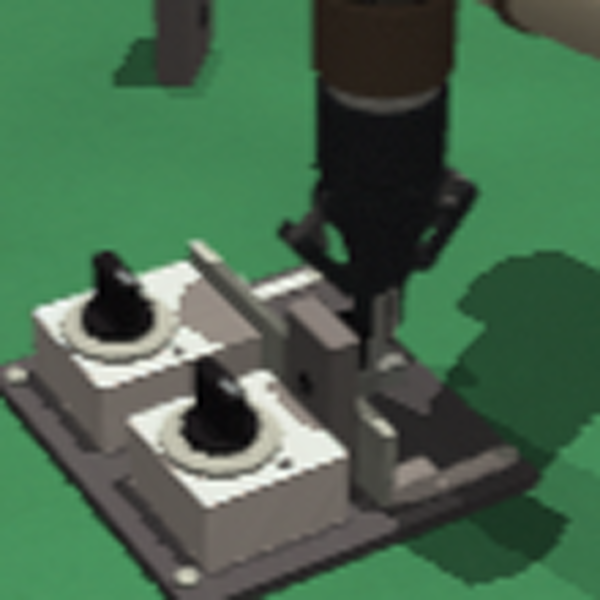

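The plate is pressed flush against the upright spacer at (320,340), travel is about 7.8 mm, push 14.5 N and steady. I'm handing it in.

```bash
python3 -c "from station import ctrl
print(ctrl.close_job())"
```

```text
the job is handed in; nothing more can be done
None
```

I handed the job in at about 21.6 s with both knobs turned to their stops, the spacer standing free in the wide gap, and the plate held against it at about 14.5 N; the hand-in call gave no verdict.

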